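Hook the blue tube tray under the shaker's lip and lay it down

ROBOT

A 7-joint arm with a two-finger parallel gripper is mounted at the origin on a cart in front of the work surface, level with it; the furniture and walls round the work are solid. World frame = base frame: x ahead of the robot, y to its left, z up, the work surface at z = 0. Lengths are in m, angles in rad, forces in N, time in s.
With the tool pointing down it reaches from about 0.425 to 0.875 m from the base axis. Payload 4.7 kg.
Tool frame: the origin (TCP) lies at the very end of the fingers, on their centre line; the grasp point (between the pads) lies 19 mm behind it; z points along the fingers, y is the line along which they close (so a half turn about z gives the same grasp; the last joint's range is limited). The gripper opens to 87 mm and grips with 3 to 60 N. Pads are 19 mm wide; open, the fingers measure 117 mm over their backs; the gripper's body (75 mm by 190 mm) begins 51 mm behind the grasp point.
Start: joints at [1.181, 0.321, -0.07, 1.45, 0.023, 1.371, -0.057], TCP at [0.255, -0.598, 0.223] pointing down, gripper open.
Joint ranges: [-2.86, 2.86], [-0.3, 2.09], [-1.38, 1.24], [0.06, 2.45], [-1.56, 4.7], [0.09, 2.05], [-2.69, 2.69]. Speed limits (rad/s): [2.57, 2.57, 3.14, 3.14, 3.14, 3.14, 3.14].

INTERFACE

Orientations are given as a rotation vector (axis times angle).
In Python, from bench import ctrl, vision gives the robot as it stands.
- The arm moves only by the tool jog_arm, never from a script. Its argument "increments" is a list of rows, each an object of numbers: "tx", "ty", "tz": the shift along the tool's x, y, z in mm; "wx", "wy", "wz": the turn, a rotation vector about the tool's x, y, z in rad; "gripper": the opening, from 0 (shut) to 1 (fully open). In form: [{"tx": .., "ty": .., "tz": .., "wx": .., "wy": .., "wz": .., "gripper": ..}, ...]. A call has exactly 5 rows; each row is the pose to reach, as a shift and turn from the pose commanded when the call began, along the tool's axes at that moment; what a row does not reach only later rows make up. A row lasts 1/12 s, in which the tool goes at most 41.7 mm and 7.16 degrees, less where a joint would pass 70% of its speed; a pose out of reach is approached as far as the arm can. A call with a gripper value outside its range is refused whole. The fingers move at their own pace and stop on an object; "grip_force" is the grip in N (left out, the last holds). Time passes only in rows, so rows that repeat a pose let the fingers close, or fill a call up. It gives the time, the measured TCP pose, the force, the opening and the grip force at its end, in the units of the state.
- ctrl.get_state(): the state, without advancing time (a new reading comes with each control period).
- vision.get_image(name): name is "scene" or "top" or "wrist"; returns a dict with "color" (384x512x3 uint8, blue, green, red), "fx", "fy", "cx", "cy" (pixels), "extrinsics" (4x4, takes a point from world to camera coordinates). Camera axes: x right, y down, z forward; pixel columns grow to the right and rows downward; lengths in m; the calibration is good to about 2 mm. A picture is of the moment at which its call begins. There is no depth.
- ctrl.close_job(): hands the job in; it is judged then, once.
Trained networks look in the newest picture that a camera, given by its name, has taken for a name from the list of things; names that differ only in an ending like _2 or _b are one class to them, and where a whole thing is asked for, a point or a joint stands for the part that bears it (a point fixed in the world has none). Each returns a list of dicts, best first, with "conf" (0 to 1); they miss things now and then, are a little off and sometimes report something else, mostly with a low value. They report only what shows in the picture. A call takes as long as a camera call. They do not tell look-alikes from the thing itself.
- vision.spot_in(camera, thing): "bbox" ([left, top, right, bottom] in pixels, round what is visible of it).
The state is a dict: "time": time; "joint_positions": joint angles; "qd": joint speeds; "joint_torque": joint torques, N m; "position": TCP position; "tool_rot": TCP orientation; "ft_force": force on the tool from outside, world axes, zero at the start; "torque": the same for the moment, N m; "grip_width": opening from 0.0 (shut) to 1.0 (fully open); "grip_force": force on a finger pad.
Only numpy, scipy, OpenCV 4.12 (cv2) and the standard library are available. Lean on these libraries where they do the work, as an engineer would, in place of code of your own. Each camera call takes 0.05 s, during which the arm holds its last target. There are 200 camera calls.

TASK

Fit the blue tube tray, not the yellow one, into the bay on top of the bench shaker: with the tray tilted, hook its thin tongue under the metal lip, then swing its other end down behind the sill until it lies flat on the bay floor, keeping hold of it until it is down, and let go. Leave the yellow tray where it lies.

Things in the scene. Friction and masses are not known exactly. Their poses are not given: they have to be found in the camera images.
- blue_tray: Blue plastic tube tray, 111 x 70 mm, about 150 g, flat on the bench at the start. Origin: centre of its underside; +z up; +x points to the tongue. Block: x -55.5 to +24.5 mm, 70 mm wide (y), 12 mm thick. Thin tongue, flush with the underside, 5 mm thick, 60 mm wide, x +24.5 to +55.5 mm. Hold it by the upright fin on the block.
- blue_tray_fin (a point): Grip point on the blue tray's fin: (-14, 0, 36) mm in the tray's frame. The fin is 12 mm thick along x (grip its flat faces, which look to +x and -x), 44 mm wide along y and stands from z = 12 to 47 mm.
- blue_tray_tip (a point): Middle of the lower outer edge of the blue tray's tongue: (55.5, 0, 0) mm in the tray's frame.
- yellow_tray: Yellow tray of the same shape and frame as the blue one; not to be used.
- shaker: Fixed white bench shaker, 145 x 102 mm, with an open bay on top. Origin: centre of its underside, on the bench; +z up; +x points to the lip (roughly the robot's left). Bay floor at z = 50 mm; inside, x from -64.5 (sill) to +62.5 mm (wall behind the lip), y from -45 to +45 mm (side guides, top z = 60). Seated, the tray has 16 mm of play along x, 10 mm each way along y.
- lip_edge (a point): Middle of the lip's lower front edge: (36.5, 0, 68) mm in the shaker's frame. The lip is an aluminium plate along y over x = 36.5 to 62.5 mm, underside z = 68 (18 mm over the bay floor), top z = 74. A flat tray cannot pass it; tilted 15 degrees, tongue lowest, the tongue goes in under it to the wall with 6 mm to spare in height.
- sill_top (a point): Middle of the top of the sill at the bay's other end: (-68.5, 0, 66) mm in the shaker's frame; 8 mm thick, 16 mm higher than the bay floor.
There are look-alikes about, which are no part of the job. Several things have the shape of the blue_tray; the one meant has the colours described above.

How it is judged:
On the way, in this order (a step that is already met when the one before it is completed fails the run):
1. the blue tray, held and tilted, has its tongue at least 4 mm under the lip (x of blue_tray_tip in the frame of shaker above 0.0405 m and z of blue_tray_tip in the frame of shaker between 0.044 and 0.064 m and angle between blue_tray's own z axis and vertical above 0.11 rad and contact force between the fingers and blue_tray above 0.5 N), for 0.1 s.
2. the blue tray has been swung down flat (within 4.5 degrees) with its tongue under the lip while still held (x of blue_tray_tip in the frame of shaker above 0.0425 m and z of blue_tray_tip in the frame of shaker below 0.064 m and angle between blue_tray's own z axis and vertical below 0.08 rad and z of blue_tray in the frame of shaker below 0.058 m and contact force between the fingers and blue_tray above 0.5 N), for 0.1 s.
At the end, for the whole second after the job is handed in: The blue tray lies flat on the bay floor (within 3 degrees, 4 mm), its tongue at least 6 mm under the lip, its other end behind the sill, between the side guides, released and at rest; the yellow tray lies within 30 mm of where it was (x of blue_tray_tip in the frame of shaker above 0.0425 m and y of blue_tray_tip in the frame of shaker between -0.018 and 0.018 m and z of blue_tray in the frame of shaker between 0.046 and 0.054 m and angle between blue_tray's own z axis and vertical below 0.05 rad and angle between the x axis of blue_tray and the x axis of shaker, either way round below 0.22 rad and linear speed of blue_tray below 0.02 m/s and distance of yellow_tray from where it was at the start of the episode below 0.03 m); the robot touches nothing.
It fails at once if the yellow tray is pushed or carried more than 30 mm from its place (distance of yellow_tray from where it was at the start of the episode above 0.03 m).
It also fails if it takes over 37 s, if anything falls off the work surface, if the arm or the gripper's body presses on something with over 40 N, if the wrist force passes 120 N, or if a joint passes its speed limit or range.

## Working session

There is one attempt and no reset: what is moved stays moved. The work goes in short steps, Python scripts to look and compute and a tool call to move; the robot and the scene stay as the last step left them, time stands still between calls to the robot, and variables do not carry over. Pictures are saved under pics/ and viewed, at most 10 in all, crops included, and the job is handed in when it is done.

Besides the shell and the picture viewer there is one more tool, called after ">>>" by a JSON object that holds its "name" and its "arguments". jog_arm: Moves the arm, as the interface text tells. Its arguments: {"type":"object","properties":{"increments":{"type":"array"},"grip_force":{"type":"number"}},"required":["increments"]}

```bash
mkdir -p pics; ls
python3 - <<'E'
from bench import ctrl, vision
import cv2,numpy as np
s=ctrl.get_state();print(s)
ims=[]
for n in("scene","top"):
    d=vision.get_image(n);ims.append(d["color"]);print(n,d["fx"],d["fy"],d["cx"],d["cy"],np.round(d["extrinsics"],4).tolist())
    cv2.imwrite(f"pics/{n}0.png",d["color"])
    for t in("blue_tray","shaker","lip_edge","sill_top","blue_tray_fin","blue_tray_tip"):print(t,[(np.round(r["bbox"]).tolist(),round(r["conf"],2)) for r in vision.spot_in(n,t)])
E
```

```text
pics
{'time': 0.0, 'joint_positions': array([ 1.18108463,  0.32183258, -0.07009568,  1.45168601,  0.02263338,
        1.37078768, -0.0568766 ]), 'qd': array([-1.14842768e-03,  1.10839975e-03,  1.37027801e-03,  1.21284002e-03,
       -2.44700171e-05, -1.23783603e-03,  1.64087144e-04]), 'joint_torque': array([-2.47310209e-05, -4.91294539e+01, -4.03822884e-01, -3.12527204e+01,
       -6.39894395e-02,  4.36927029e-02,  1.72765772e-04]), 'position': array([ 0.25513264, -0.59723059,  0.22144986]), 'tool_rot': array([-3.07593253e+00, -6.29742109e-01,  8.01421834e-04]), 'ft_force': array([-0.78813446,  0.61718304,  0.66053351]), 'torque': array([-0.03731886, -0.00787542,  0.01744039]), 'grip_force': 0.0, 'grip_width': 0.9985550032052213}
scene 453.1161219095403 453.1161219095403 252.13465331804537 192.63517843864642 [[-0.7526, -0.6585, -0.0047, 0.4979], [-0.2929, 0.3412, -0.8932, 0.1153], [0.5898, -0.6708, -0.4496, 0.9903], [0.0, 0.0, 0.0, 1.0]]
blue_tray [([252.0, 194.0, 306.0, 227.0], 0.93), ([308.0, 182.0, 357.0, 207.0], 0.7)]
shaker [([126.0, 191.0, 207.0, 249.0], 0.95)]
lip_edge [([126.
[... 176 characters left out ...]
], 0.97), ([308.0, 178.0, 360.0, 207.0], 0.95)]
top 408.13940139686986 408.13940139686986 253.9017973078252 191.36474045652344 [[-0.0073, -1.0, -0.0055, 0.2285], [-0.9798, 0.0083, -0.1999, 0.4693], [0.2, 0.0039, -0.9798, 0.8387], [0.0, 0.0, 0.0, 1.0]]
blue_tray [([243.0, 202.0, 294.0, 240.0], 0.94), ([314.0, 222.0, 376.0, 269.0], 0.71)]
shaker [([134.0, 123.0, 206.0, 184.0], 0.64)]
lip_edge [([133.0, 126.0, 208.0, 183.0], 0.91)]
sill_top [([135.0, 124.0, 207.0, 184.0], 0.71), ([242.0, 201.0, 292.0, 237.0], 0.25)]
blue_tray_fin [([313.0, 221.0, 375.0, 269.0], 0.71), ([240.0, 202.0, 300.0, 237.0], 0.57)]
blue_tray_tip [([314.0, 223.0, 371.0, 267.0], 0.95), ([243.0, 201.0, 299.0, 241.0], 0.59)]
```

View pics/top0.png

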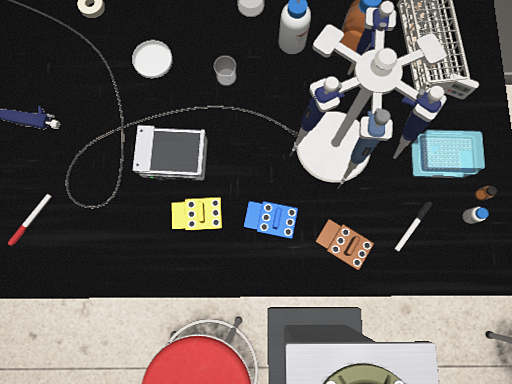

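View pics/scene0.png

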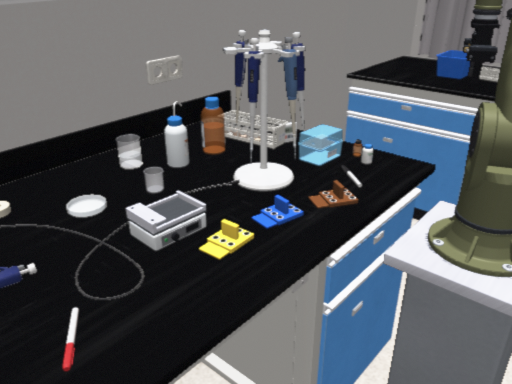

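The top picture shows three trays of the same shape: yellow (197,213), blue (271,219) and brown (346,244). The shaker is at (170,153), with its white lip plate on the left at about column 145. I choose the blue one at (271,219) and check it in a close crop.

```bash
cat > h.py <<'E'
import cv2,numpy as np
from scipy.optimize import minimize
from scipy.spatial.transform import Rotation as R
def proj(d,P):
    E=d["extrinsics"];c=np.atleast_2d(P)@E[:3,:3].T+E[:3,3]
    return np.c_[d["fx"]*c[:,0]/c[:,2]+d["cx"],d["fy"]*c[:,1]/c[:,2]+d["cy"]]
def back(d,uv,z):
    E=d["extrinsics"];C=-E[:3,:3].T@E[:3,3]
    r=E[:3,:3].T@np.array([(uv[0]-d["cx"])/d["fx"],(uv[1]-d["cy"])/d["fy"],1])
    return C+r*(z-C[2])/r[2]
def box(x0,x1,y0,y1,z0,z1): return np.array([[x,y,z] for x in(x0,x1) for y in(y0,y1) for z in(z0,z1)])/1e3
TRAY=[box(-55.5,24.5,-35,35,0,12),box(24.5,55.5,-30,30,0,5),box(-20,-8,-22,22,12,47)]
SHK=[box(-72.5,72.5,-51,51,0,60),box(-72.5,-64.5,-51,51,60,66),box(36.5,62.5,-51,51,60,74)]
def place(B,p):
    x,y,z,a=p;c,s=np.cos(a),np.sin(a);return B@np.array([[c,-s,0],[s,c,0],[0,0,1]]).T+[x,y,z]
def sil(d,parts,p,S=4):
    m=np.zeros((384*S,512*S),np.uint8)
    for B in parts:
        h=cv2.convexHull((proj(d,place(B,p))*S+S/2-.5).astype(np.float32)).round().astype(np.int32);cv2.fillConvexPoly(m,h,1)
    return cv2.resize(m.astype(np.float32),(512,384),interpolation=cv2.INTER_AREA)
def fit(ds,ms,parts,p0):
    f=lambda q:sum(np.abs(sil(d,parts,(q[0]/100,q[1]/100,0,q[2]/10))-m).sum() for d,m in zip(ds,ms))
    q0=[p0[0]*100,p0[1]*100,p0[2]*10]
    for k in range(2):
        r=minimize(f,q0,method="Nelder-Mead",options=dict(initial_simplex=[q0]+[np.array(q0)+np.eye(3)[i]*.7 for i in range(3)],xatol=.005,fatol=.2));q0=list(r.x)
    return np.array([q0[0]/100,q0[1]/100,q0[2]/10]),r.fun
E
python3 - <<'E'
from h import *
from bench import vision
ds=[vision.get_image(n) for n in("top","scene")]
def mask(d,box_,f):
    hsv=cv2.cvtColor(d["color"],cv2.COLOR_BGR2HSV).astype(int);m=f(hsv).astype(np.uint8)
    z=np.zeros_like(m);l,t,r,b=box_;z[t:b,l:r]=m[t:b,l:r]
    z=cv2.morphologyEx(z,cv2.MORPH_CLOSE,np.ones((7,7)))
    c=max(cv2.findContours(z,0,1)[0],key=cv2.contourArea);o=np.zeros_like(z);cv2.drawContours(o,[c],-1,1,-1);return o.astype(np.float32)
bl=lambda h:(abs(h[...,0]-112)<14)&(h[...,1]>110)&(h[...,2]>60)
ye=lambda h:(abs(h[...,0]-29)<8)&(h[...,1]>90)&(h[...,2]>60)
wh=lambda h:(h[...,2]>45)
mm={}
for n,bx,f,parts,a in(("blue",[(235,190,305,245),(245,188,312,232)],bl,TRAY,1.5),("yellow",[(165,190,228,236),(192,215,262,262)],ye,TRAY,1.5),("shaker",[(131,121,211,184),(122,188,211,248)],wh,SHK,1.5)):
    ms=[mask(d,b,f) for d,b in zip(ds,bx)]
    ys,xs=np.nonzero(ms[0]);g=back(ds[0],(xs.mean(),ys.mean()),.01)
    p,c=fit(ds,ms,parts,(g[0],g[1],a));print(n,p.round(4),c,[m.sum() for m in ms]);mm[n]=p
    for d,m in zip(ds,ms): print("  ",np.abs(sil(d,parts,(p[0],p[1],0,p[2]))-m).sum(), end="")
    print()
np.save("fit.npy",mm,allow_pickle=True)
tiles=[]
for d,(l,t) in zip(ds,[(125,110),(120,180)]):
  big=cv2.resize(d["color"],None,fx=4,fy=4,interpolation=cv2.INTER_CUBIC)
  for n in mm:
    for B in(TRAY if n!="shaker" else SHK):
      for e in [(0,1),(2,3),(4,5),(6,7),(0,2),(1,3),(4,6),(5,7),(0,4),(1,5),(2,6),(3,7)]:
        a,b=(proj(d,place(B,(*mm[n][:2],0,mm[n][2])))*4+1.5).astype(int)[list(e)];cv2.line(big,tuple(map(int,a)),tuple(map(int,b)),(0,0,255),1)
  tiles.append(big[t*4:t*4+(540 if t==110 else 290),l*4:l*4+760])
cv2.imwrite("pics/c1.png",np.vstack(tiles)[:, :760][:830]);  
cv2.imwrite("pics/c1.png",cv2.resize(np.vstack(tiles),None,fx=.72,fy=.72))
E
```

```text
blue [0.4182 0.1886 1.3655] 93.875 [np.float32(1551.0), np.float32(947.0)]
   48.75   45.125
yellow [0.4291 0.3554 1.6184] 125.625 [np.float32(1512.0), np.float32(1229.0)]
   55.5625   70.0625
shaker [0.5636 0.4087 1.5213] 739.4375 [np.float32(3692.0), np.float32(3567.0)]
   256.375   483.0625
```

View pics/c1.png

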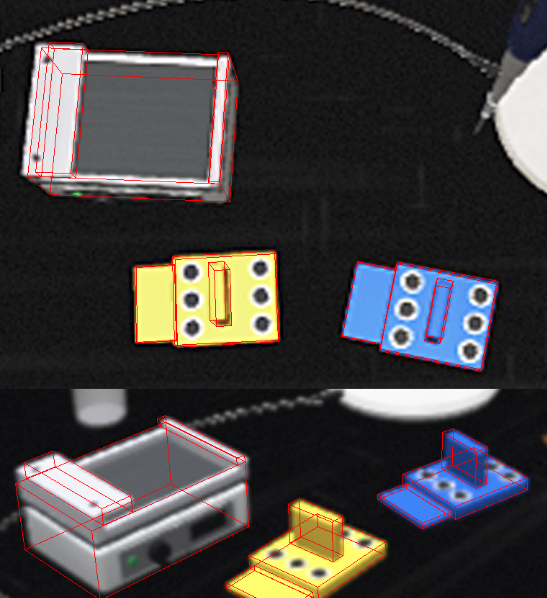

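The crop shows the blue tray and its fin matched by the model outline (tongue to the left, fin at crop (440,310)). The shaker outline is roughly right but needs a refit. Next I locate the pipette stand, which is an obstacle.

Run:
```python
from h import *
from bench import vision
T,S=[vision.get_image(n) for n in("top","scene")]
def tri(u,v):
    A=[];b=[]
    for d,(x,y) in((T,u),(S,v)):
        K=np.array([[d["fx"],0,d["cx"]],[0,d["fy"],d["cy"]],[0,0,1]]);P=K@d["extrinsics"][:3]
        for i,c in((0,x),(1,y)):
            r=P[i]-c*P[2];A.append(r[:3]);b.append(-r[3])
    return np.linalg.lstsq(np.array(A),np.array(b),rcond=None)[0].round(3)
print("base",back(T,(335,147),0).round(3),back(S,(264,176),0).round(3)); hub=tri((378,70),(264,40));print("hub",hub)
for k,t in(((332,83),(295,153)),((382,117),(342,187)),((436,93),(395,157)),((388,8),(350,50))):
    kk=back(T,k,hub[2]);zs=np.linspace(0,.4,81);D=[np.linalg.norm(back(T,t,z)[:2]-kk[:2]) for z in zs];i=np.argmin(D)
    print("pip",kk.round(3),"tip z",zs[i],round(D[i],3))
# shaker refit: white/gray body, largest blob
g0=(.5636,.4087,1.5213)
SH2=[box(-72.5,72.5,-51,51,0,60),box(-72.5,-64.5,-51,51,60,66),box(36.5,72.5,-51,51,60,74)]
for th in(60,80,100):
    ms=[]
    for d,(l,t,r,b) in((T,(128,118,214,190)),(S,(120,186,214,254))):
        v=cv2.GaussianBlur(d["color"],(3,3),0).max(2);m=np.zeros((384,512),np.uint8);m[t:b,l:r]=v[t:b,l:r]>th
        m=cv2.morphologyEx(m,cv2.MORPH_OPEN,np.ones((5,5)))
        c=max(cv2.findContours(m,0,1)[0],key=cv2.contourArea);o=np.zeros_like(m);cv2.drawContours(o,[c],-1,1,-1);ms.append(o.astype(np.float32))
    for parts in(SHK,SH2):
        for D,M in(((T,),ms[:1]),((S,),ms[1:]),((T,S),ms)):
            p,c=fit(D,M,parts,g0);print(th,len(D),p.round(4),round(c),end=" | ")
        print()
```

```text
base [0.585 0.034 0.   ] [0.591 0.028 0.   ]
hub [0.578 0.047 0.383]
pip [0.558 0.112 0.383] tip z 0.025 0.02
pip [0.506 0.045 0.383] tip z 0.015 0.028
pip [ 0.541 -0.033  0.383] tip z 0.145 0.031
pip [0.676 0.025 0.383] tip z 0.25 0.028
60 1 [0.5647 0.4121 1.5003] 191 | 60 1 [0.567  0.4045 1.5125] 329 | 60 2 [0.5639 0.4082 1.5023] 669 | 
60 1 [0.5638 0.41   1.5136] 122 | 60 1 [0.5666 0.404  1.5234] 319 | 60 2 [0.5638 0.408  1.5177] 570 | 
80 1 [0.5647 0.4129 1.5006] 194 | 80 1 [0.5708 0.4023 1.4912] 527 | 80 2 [0.5648 0.4101 1.5019] 914 | 
80 1 [0.5639 0.4101 1.512 ] 185 | 80 1 [0.5692 0.4028 1.507 ] 514 | 80 2 [0.5634 0.4089 1.5131] 824 | 
100 1 [0.5658 0.4189 1.4765] 2651 | 100 1 [0.5712 0.4011 1.4906] 681 | 100 2 [0.5655 0.4124 1.489 ] 3591 | 
100 1 [0.5626 0.4137 1.4806] 2752 | 100 1 [0.5704 0.4014 1.4856] 690 | 100 2 [0.5625 0.4091 1.4967] 3543 |
```

```bash
cat >> h.py <<'E'
def Rtool(yaw,tilt=0):
    Rt=R.from_euler("z",yaw)*R.from_euler("y",tilt)
    M=Rt.as_matrix();return R.from_matrix(np.c_[M[:,1],M[:,0],-M[:,2]])
def delta(p,r,p2,r2):
    return (r.inv().apply(np.subtract(p2,p))*1e3).round(0),(r.inv()*r2).as_rotvec().round(3)
E
python3 - <<'E'
from h import *
from bench import ctrl
s=ctrl.get_state();p=np.array([.255,-.598,.223]);y=np.deg2rad(-67.0)
print(Rtool(y).as_rotvec(),s["tool_rot"])
import math
for q,yd in(((.38,-.5,.45),-50),((.5,-.2,.48),10),((.47,.1,.48),60),((.415,.175,.3),78.2),((.415,.175,.1),78.2)):
    q=np.array(q);y2=np.deg2rad(yd);n=math.ceil(max(np.linalg.norm(q-p)/.2,abs(y2-y)/np.deg2rad(34)))
    for i in range(n):
        a,b=p+(q-p)*i/n,p+(q-p)*(i+1)/n;ya,yb=y+(y2-y)*i/n,y+(y2-y)*(i+1)/n
        print(b.round(3),*delta(a,Rtool(ya),b,Rtool(yb)))
    p,y=q,y2
E
```

```text
[3.07852425 0.62633284 0.        ] [ 3.07764198e+00  6.30053922e-01 -2.50558473e-05]
[ 0.318 -0.549  0.336] [  77.  -21. -114.] [ 0.     0.    -0.148]
[ 0.38 -0.5   0.45] [  79.   -9. -113.] [ 0.     0.    -0.148]
[ 0.44  -0.35   0.465] [142. -76. -15.] [ 0.     0.    -0.524]
[ 0.5  -0.2   0.48] [161.   5. -15.] [ 0.     0.    -0.524]
[ 0.485 -0.05   0.48 ] [150.  11.   0.] [ 0.     0.    -0.436]
[0.47 0.1  0.48] [131.  74.   0.] [ 0.     0.    -0.436]
[0.442 0.138 0.39 ] [43. 19. 90.] [ 0.     0.    -0.159]
[0.415 0.175 0.3  ] [39. 25. 90.] [ 0.     0.    -0.159]
[0.415 0.175 0.1  ] [  0.   0. 200.] [0. 0. 0.]
```

>>> {"name": "jog_arm", "arguments": {"increments": [{"tx": 77,"ty": -21,"tz": -114,"wz": -0.148,"gripper": 0.6},{"tx": 77,"ty": -21,"tz": -114,"wz": -0.148,"gripper": 0.6},{"tx": 77,"ty": -21,"tz": -114,"wz": -0.148,"gripper": 0.6},{"tx": 77,"ty": -21,"tz": -114,"wz": -0.148,"gripper": 0.6},{"tx": 77,"ty": -21,"tz": -114,"wz": -0.148,"gripper": 0.6}], "grip_force": 30}}

```text
validation failed for argument at $.in...
```

>>> {"name": "jog_arm", "arguments": {"increments": [{"tx": 79,"ty": -9,"tz": -113,"wz": -0.148,"gripper": 0.6},{"tx": 79,"ty": -9,"tz": -113,"wz": -0.148,"gripper": 0.6},{"tx": 79,"ty": -9,"tz": -113,"wz": -0.148,"gripper": 0.6},{"tx": 79,"ty": -9,"tz": -113,"wz": -0.148,"gripper": 0.6},{"tx": 79,"ty": -9,"tz": -113,"wz": -0.148,"gripper": 0.6}]}}

```text
validation failed for argument at $.in...
```

>>> {"name": "jog_arm", "arguments": {"increments": [{"tx": 142,"ty": -76,"tz": -15,"wz": -0.524,"gripper": 0.6},{"tx": 142,"ty": -76,"tz": -15,"wz": -0.524,"gripper": 0.6},{"tx": 142,"ty": -76,"tz": -15,"wz": -0.524,"gripper": 0.6},{"tx": 142,"ty": -76,"tz": -15,"wz": -0.524,"gripper": 0.6},{"tx": 142,"ty": -76,"tz": -15,"wz": -0.524,"gripper": 0.6}]}}

```text
validation failed for argument at $.in...
```

>>> {"name": "jog_arm", "arguments": {"increments": [{"tx": 77,"ty": -21,"tz": -114,"wx": 0,"wy": 0,"wz": -0.148,"gripper": 0.6},{"tx": 77,"ty": -21,"tz": -114,"wx": 0,"wy": 0,"wz": -0.148,"gripper": 0.6},{"tx": 77,"ty": -21,"tz": -114,"wx": 0,"wy": 0,"wz": -0.148,"gripper": 0.6},{"tx": 77,"ty": -21,"tz": -114,"wx": 0,"wy": 0,"wz": -0.148,"gripper": 0.6},{"tx": 77,"ty": -21,"tz": -114,"wx": 0,"wy": 0,"wz": -0.148,"gripper": 0.6}], "grip_force": 30}}

```text
time: 1.32
position: [0.3221, -0.5473, 0.3416]
tool_rot: [3.013, 0.862, 0.006]
ft_force: [0.2, 1.1, -0.1]
grip_width: 0.707
grip_force: 0.0
```

>>> {"name": "jog_arm", "arguments": {"increments": [{"tx": 79,"ty": -9,"tz": -113,"wx": 0,"wy": 0,"wz": -0.148,"gripper": 0.6},{"tx": 79,"ty": -9,"tz": -113,"wx": 0,"wy": 0,"wz": -0.148,"gripper": 0.6},{"tx": 79,"ty": -9,"tz": -113,"wx": 0,"wy": 0,"wz": -0.148,"gripper": 0.6},{"tx": 79,"ty": -9,"tz": -113,"wx": 0,"wy": 0,"wz": -0.148,"gripper": 0.6},{"tx": 79,"ty": -9,"tz": -113,"wx": 0,"wy": 0,"wz": -0.148,"gripper": 0.6}]}}

```text
time: 1.73
position: [0.3827, -0.4984, 0.452]
tool_rot: [2.946, 1.081, 0.004]
ft_force: [0.3, 0.8, 0.1]
grip_width: 0.604
grip_force: 0.0
```

>>> {"name": "jog_arm", "arguments": {"increments": [{"tx": 142,"ty": -76,"tz": -15,"wx": 0,"wy": 0,"wz": -0.524,"gripper": 0.6},{"tx": 142,"ty": -76,"tz": -15,"wx": 0,"wy": 0,"wz": -0.524,"gripper": 0.6},{"tx": 142,"ty": -76,"tz": -15,"wx": 0,"wy": 0,"wz": -0.524,"gripper": 0.6},{"tx": 142,"ty": -76,"tz": -15,"wx": 0,"wy": 0,"wz": -0.524,"gripper": 0.6},{"tx": 142,"ty": -76,"tz": -15,"wx": 0,"wy": 0,"wz": -0.524,"gripper": 0.6}]}}

```text
time: 2.15
position: [0.4431, -0.3423, 0.4639]
tool_rot: [-2.555, -1.823, -0.004]
ft_force: [1.2, 0.4, 1.4]
grip_width: 0.598
grip_force: 0.0
```

>>> {"name": "jog_arm", "arguments": {"increments": [{"tx": 161,"ty": 5,"tz": -15,"wx": 0,"wy": 0,"wz": -0.524,"gripper": 0.6},{"tx": 161,"ty": 5,"tz": -15,"wx": 0,"wy": 0,"wz": -0.524,"gripper": 0.6},{"tx": 161,"ty": 5,"tz": -15,"wx": 0,"wy": 0,"wz": -0.524,"gripper": 0.6},{"tx": 161,"ty": 5,"tz": -15,"wx": 0,"wy": 0,"wz": -0.524,"gripper": 0.6},{"tx": 161,"ty": 5,"tz": -15,"wx": 0,"wy": 0,"wz": -0.524,"gripper": 0.6}]}}

```text
time: 2.57
position: [0.5016, -0.1925, 0.4783]
tool_rot: [-1.996, -2.423, -0.004]
ft_force: [0.2, 1.4, 1.0]
grip_width: 0.598
grip_force: 0.0
```

>>> {"name": "jog_arm", "arguments": {"increments": [{"tx": 150,"ty": 11,"tz": 0,"wx": 0,"wy": 0,"wz": -0.436,"gripper": 0.6},{"tx": 150,"ty": 11,"tz": 0,"wx": 0,"wy": 0,"wz": -0.436,"gripper": 0.6},{"tx": 150,"ty": 11,"tz": 0,"wx": 0,"wy": 0,"wz": -0.436,"gripper": 0.6},{"tx": 150,"ty": 11,"tz": 0,"wx": 0,"wy": 0,"wz": -0.436,"gripper": 0.6},{"tx": 150,"ty": 11,"tz": 0,"wx": 0,"wy": 0,"wz": -0.436,"gripper": 0.6}]}}

```text
time: 2.98
position: [0.4832, -0.0449, 0.479]
tool_rot: [-1.435, -2.794, -0.0]
ft_force: [-0.5, 1.1, -0.7]
grip_width: 0.599
grip_force: 0.0
```

>>> {"name": "jog_arm", "arguments": {"increments": [{"tx": 131,"ty": 74,"tz": 0,"wx": 0,"wy": 0,"wz": -0.436,"gripper": 0.6},{"tx": 131,"ty": 74,"tz": 0,"wx": 0,"wy": 0,"wz": -0.436,"gripper": 0.6},{"tx": 131,"ty": 74,"tz": 0,"wx": 0,"wy": 0,"wz": -0.436,"gripper": 0.6},{"tx": 131,"ty": 74,"tz": 0,"wx": 0,"wy": 0,"wz": -0.436,"gripper": 0.6},{"tx": 131,"ty": 74,"tz": 0,"wx": 0,"wy": 0,"wz": -0.436,"gripper": 0.6}]}}

```text
time: 3.4
position: [0.4682, 0.1042, 0.4787]
tool_rot: [-0.797, -3.038, -0.001]
ft_force: [-0.9, 0.9, -0.7]
grip_width: 0.601
grip_force: 0.0
```

>>> {"name": "jog_arm", "arguments": {"increments": [{"tx": 70,"ty": 20,"tz": 50,"wx": 0,"wy": 0,"wz": -0.318,"gripper": 0.6},{"tx": 82,"ty": 31,"tz": 110,"wx": 0,"wy": 0,"wz": -0.318,"gripper": 0.6},{"tx": 82,"ty": 31,"tz": 180,"wx": 0,"wy": 0,"wz": -0.318,"gripper": 0.6},{"tx": 82,"ty": 31,"tz": 180,"wx": 0,"wy": 0,"wz": -0.318,"gripper": 0.6},{"tx": 82,"ty": 31,"tz": 180,"wx": 0,"wy": 0,"wz": -0.318,"gripper": 0.6}]}}

```text
time: 3.82
position: [0.4138, 0.1646, 0.2969]
tool_rot: [0.329, 3.124, -0.002]
ft_force: [1.2, 0.0, -0.1]
grip_width: 0.6
grip_force: 0.0
```

```bash
cat > go.py <<'E'
import sys
from h import *
from bench import ctrl
def go(q,yaw,tilt=0):
    s=ctrl.get_state();print(round(s["time"],2),s["position"].round(4),*delta(s["position"],R.from_rotvec(s["tool_rot"]),q,Rtool(yaw,tilt)))
E
python3 - <<'E'
from h import *
from go import go
from bench import vision,ctrl
b=(.4182,.1886,1.3655)
fin=place(np.array([[-.014,0,.02]]),(b[0],b[1],0,b[2]))[0];print(fin)
go(fin+[0,0,.1],b[2])
d=vision.get_image("wrist");im=d["color"].copy()
for B in TRAY:
  for u in proj(d,place(B,(b[0],b[1],0,b[2]))): cv2.circle(im,(int(u[0]),int(u[1])),2,(0,0,255),-1)
cv2.imwrite("pics/w1.png",im)
E
```

```text
[0.415346   0.17489399 0.02      ]
3.82 [0.4138 0.1646 0.2969] [  1.  11. 177.] [-0.001  0.    -0.004]
```

View pics/w1.png

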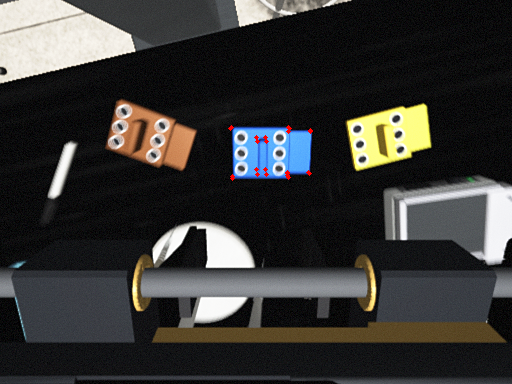

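The wrist picture shows the blue tray at (272,153) between brown (150,135) and yellow (390,135). The projected model corners sit on the blue tray's corners, so I go down.

>>> {"name": "jog_arm", "arguments": {"increments": [{"tx": 1,"ty": 10,"tz": 40,"wx": 0,"wy": 0,"wz": -0.004,"gripper": 0.6},{"tx": 1,"ty": 10,"tz": 80,"wx": 0,"wy": 0,"wz": -0.004,"gripper": 0.6},{"tx": 1,"ty": 10,"tz": 120,"wx": 0,"wy": 0,"wz": -0.004,"gripper": 0.6},{"tx": 1,"ty": 10,"tz": 160,"wx": 0,"wy": 0,"wz": -0.004,"gripper": 0.6},{"tx": 1,"ty": 10,"tz": 190,"wx": 0,"wy": 0,"wz": -0.004,"gripper": 0.6}]}}

```text
time: 4.28
position: [0.4148, 0.1744, 0.1071]
tool_rot: [-0.32, -3.123, 0.002]
ft_force: [0.4, -0.1, -0.5]
grip_width: 0.6
grip_force: 0.0
```

```bash
python3 -c "
from go import *
go((.4153,.1749,.02),1.3655)"
```

```text
4.28 [0.4148 0.1744 0.1071] [-0.  1. 87.] [-0.002 -0.002  0.001]
```

>>> {"name": "jog_arm", "arguments": {"increments": [{"tx": 0,"ty": 1,"tz": 25,"wx": 0,"wy": 0,"wz": 0,"gripper": 0.6},{"tx": 0,"ty": 1,"tz": 50,"wx": 0,"wy": 0,"wz": 0,"gripper": 0.6},{"tx": 0,"ty": 1,"tz": 70,"wx": 0,"wy": 0,"wz": 0,"gripper": 0.6},{"tx": 0,"ty": 1,"tz": 84,"wx": 0,"wy": 0,"wz": 0,"gripper": 0.6},{"tx": 0,"ty": 1,"tz": 84,"wx": 0,"wy": 0,"wz": 0,"gripper": 0.6}]}}

```text
time: 4.7
position: [0.4139, 0.1753, 0.0229]
tool_rot: [-0.319, -3.119, 0.003]
ft_force: [-0.3, 0.5, 0.5]
grip_width: 0.598
grip_force: 0.0
```

>>> {"name": "jog_arm", "arguments": {"increments": [{"tx": 0,"ty": 0,"tz": 0,"wx": 0,"wy": 0,"wz": 0,"gripper": 0.0},{"tx": 0,"ty": 0,"tz": 0,"wx": 0,"wy": 0,"wz": 0,"gripper": 0.0},{"tx": 0,"ty": 0,"tz": 0,"wx": 0,"wy": 0,"wz": 0,"gripper": 0.0},{"tx": 0,"ty": 0,"tz": 0,"wx": 0,"wy": 0,"wz": 0,"gripper": 0.0},{"tx": 0,"ty": 0,"tz": 0,"wx": 0,"wy": 0,"wz": 0,"gripper": 0.0}], "grip_force": 40}}

```text
time: 5.12
position: [0.4157, 0.1781, 0.0264]
tool_rot: [0.314, 3.124, -0.0]
ft_force: [0.7, -0.1, -0.2]
grip_width: 0.305
grip_force: 0.0
```

>>> {"name": "jog_arm", "arguments": {"increments": [{"tx": 0,"ty": 0,"tz": 0,"wx": 0,"wy": 0,"wz": 0,"gripper": 0.0},{"tx": 0,"ty": 0,"tz": 0,"wx": 0,"wy": 0,"wz": 0,"gripper": 0.0},{"tx": 0,"ty": 0,"tz": 0,"wx": 0,"wy": 0,"wz": 0,"gripper": 0.0},{"tx": 0,"ty": 0,"tz": 0,"wx": 0,"wy": 0,"wz": 0,"gripper": 0.0},{"tx": 0,"ty": 0,"tz": 0,"wx": 0,"wy": 0,"wz": 0,"gripper": 0.0}]}}

```text
time: 5.53
position: [0.415, 0.1778, 0.0258]
tool_rot: [0.314, 3.126, -0.002]
ft_force: [-0.6, -2.0, 5.3]
grip_width: 0.134
grip_force: 40.0
```

>>> {"name": "jog_arm", "arguments": {"increments": [{"tx": 0,"ty": 0,"tz": 0,"wx": 0,"wy": 0,"wz": 0,"gripper": 0.4},{"tx": 0,"ty": 0,"tz": 0,"wx": 0,"wy": 0,"wz": 0,"gripper": 0.4},{"tx": 0,"ty": 0,"tz": 3,"wx": 0,"wy": 0,"wz": 0,"gripper": 0.4},{"tx": 0,"ty": 0,"tz": 8,"wx": 0,"wy": 0,"wz": 0,"gripper": 0.4},{"tx": 0,"ty": 0,"tz": 8,"wx": 0,"wy": 0,"wz": 0,"gripper": 0.4}]}}

```text
time: 5.95
position: [0.4139, 0.178, 0.0164]
tool_rot: [-0.313, -3.124, 0.0]
ft_force: [-0.0, -0.6, 0.0]
grip_width: 0.379
grip_force: 0.0
```

>>> {"name": "jog_arm", "arguments": {"increments": [{"tx": 0,"ty": 0,"tz": 0,"wx": 0,"wy": 0,"wz": 0,"gripper": 0.0},{"tx": 0,"ty": 0,"tz": 0,"wx": 0,"wy": 0,"wz": 0,"gripper": 0.0},{"tx": 0,"ty": 0,"tz": 0,"wx": 0,"wy": 0,"wz": 0,"gripper": 0.0},{"tx": 0,"ty": 0,"tz": 0,"wx": 0,"wy": 0,"wz": 0,"gripper": 0.0},{"tx": 0,"ty": 0,"tz": 0,"wx": 0,"wy": 0,"wz": 0,"gripper": 0.0}]}}

```text
time: 6.37
position: [0.4149, 0.1783, 0.0176]
tool_rot: [0.313, 3.126, 0.0]
ft_force: [-0.3, 0.1, -0.1]
grip_width: 0.135
grip_force: 40.0
```

```bash
python3 -c "
from bench import ctrl
s=ctrl.get_state();print(s['position'],s['tool_rot'],s['grip_width'],s['grip_force'],s['ft_force'])"
```

```text
[0.41492069 0.17825422 0.01764772] [3.13317752e-01 3.12569099e+00 3.93697142e-05] 0.13519417322874222 40.00014600344002 [-0.27523253  0.0751057  -0.07471562]
```

>>> {"name": "jog_arm", "arguments": {"increments": [{"tx": 0,"ty": 0,"tz": -20,"wx": 0,"wy": 0,"wz": 0,"gripper": 0.0},{"tx": 0,"ty": 0,"tz": -50,"wx": 0,"wy": 0,"wz": 0,"gripper": 0.0},{"tx": 0,"ty": 0,"tz": -90,"wx": 0,"wy": 0,"wz": 0,"gripper": 0.0},{"tx": 0,"ty": 0,"tz": -130,"wx": 0,"wy": 0,"wz": 0,"gripper": 0.0},{"tx": 0,"ty": 0,"tz": -150,"wx": 0,"wy": 0,"wz": 0,"gripper": 0.0}]}}

```text
time: 6.78
position: [0.4164, 0.1793, 0.1718]
tool_rot: [0.312, 3.12, 0.002]
ft_force: [1.7, 0.4, -1.5]
grip_width: 0.137
grip_force: 40.0
```

```bash
cat >> go.py <<'E'
SHP=[.564,.409,1.515]; GT=np.array([-.014,0,.0176])
def tcp(tip,tilt,sh=None):  # tip in shaker frame -> TCP world
    sh=sh or SHP
    Rt=R.from_euler("z",sh[2])*R.from_euler("y",tilt)
    w=place(np.atleast_2d(tip),(sh[0],sh[1],0,sh[2]))[0]
    return w+Rt.apply(GT-[.0555,0,0])
def gotip(tip,tilt): go(tcp(tip,tilt),SHP[2],tilt)
def where():
    s=ctrl.get_state();T=R.from_rotvec(s["tool_rot"]).as_matrix();M=np.c_[T[:,1],T[:,0],-T[:,2]]
    w=s["position"]+M@(np.array([.0555,0,0])-GT);c,n=np.cos(SHP[2]),np.sin(SHP[2])
    v=w-[SHP[0],SHP[1],0];print("tip",np.round([c*v[0]+n*v[1],-n*v[0]+c*v[1],v[2]],4),"tilt",np.arccos(M[2,2]).round(3),"yaw",np.arctan2(M[1,0],M[0,0]).round(3),"ft",s["ft_force"].round(1),"grip",s["grip_width"].round(3),round(s["grip_force"],1))
E
python3 -c "
from go import *
where();gotip((.005,0,.13),.1)
from bench import vision
d=vision.get_image('wrist');im=d['color'].copy()
for B in SHK:
  for u in proj(d,place(B,(SHP[0],SHP[1],0,SHP[2]))): cv2.circle(im,(int(u[0]),int(u[1])),2,(0,0,255),-1)
cv2.imwrite('pics/w2.png',im)"
```

```text
Traceback (most recent call last):
  File "go.py", line 16, in where
    v=w-[SHP[0],SHP[1],0];print("tip",np.round([c*v[0]+n*v[1],-n*v[0]+c*v[1],v[2]],4),"tilt",np.arccos(M[2,2]).round(3),"yaw",np.arctan2(M[1,0],M[0,0]).round(3),"ft",s["ft_force"].round(1),"grip",s["grip_width"].round(3),round(s["grip_force"],1))
                                                                                                                                                                                                    ^^^^^^^^^^^^^^^^^^^^^
AttributeError: 'float' object has no attribute 'round'
```

```bash
sed -i 's/s\["grip_width"\].round(3)/round(s["grip_width"],3)/' go.py
python3 -c "
from go import *
where();gotip((.005,0,.13),.1)
from bench import vision
d=vision.get_image('wrist');im=d['color'].copy()
for B in SHK:
  for u in proj(d,place(B,(SHP[0],SHP[1],0,SHP[2]))): cv2.circle(im,(int(u[0]),int(u[1])),2,(0,0,255),-1)
cv2.imwrite('pics/w2.png',im)"
```

```text
tip [-0.1687  0.1246  0.1543] tilt 0.006 yaw 1.372 ft [ 1.7  0.4 -1.5] grip 0.137 40.0
6.78 [0.4164 0.1793 0.1718] [-108.  193.   18.] [ 0.101 -0.002 -0.144]
```

View pics/w2.png

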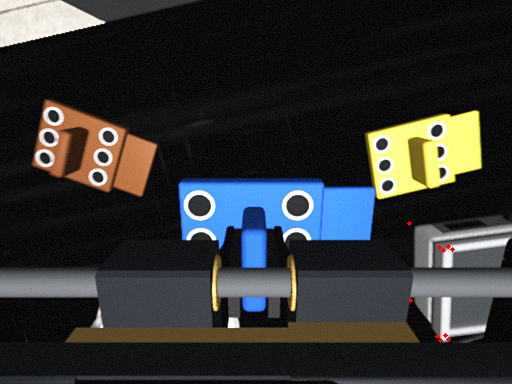

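The shaker is only partly visible at the right, near (440,280), and its markers look a few mm off. I check with an enlarged crop of the first pictures.

Run:
```python
from go import *
from bench import vision
ds=[vision.get_image(n) for n in("top","scene")]
L=[((36.5,-51,74),(36.5,51,74)),((62.5,-51,74),(62.5,51,74)),((-64.5,-45,66),(-64.5,45,66)),((-72.5,-51,66),(-72.5,51,66)),((-64.5,45,60),(36.5,45,60)),((-64.5,-45,60),(36.5,-45,60)),((-72.5,-51,0),(72.5,-51,0)),((-72.5,51,60),(72.5,51,60)),((-72.5,-51,60),(72.5,-51,60))]
tl=[]
for d,f,(l,t,w,h) in zip(ds,("top0","scene0"),((128,116,84,72),(120,184,90,68))):
    S=7;im=cv2.imread(f"pics/{f}.png")[t:t+h,l:l+w];big=cv2.resize(im,None,fx=S,fy=S,interpolation=cv2.INTER_CUBIC)
    big=np.clip(big.astype(float)*1.3,0,255).astype(np.uint8);ov=big.copy()
    for a,b in L:
        q=((proj(d,place(np.array([a,b])/1e3,(SHP[0],SHP[1],0,SHP[2])))-[l,t])*S+S/2).astype(int);cv2.line(ov,tuple(map(int,q[0])),tuple(map(int,q[1])),(0,0,255),1)
    tl.append(cv2.resize(np.hstack([ov]),(630,480)))
o=np.hstack(tl);cv2.imwrite("pics/c2.png",cv2.resize(o,(800,int(o.shape[0]*800/o.shape[1]))))
cv2.imwrite("pics/c2a.png",tl[0])
```

```text
(no output)
```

View pics/c2a.png

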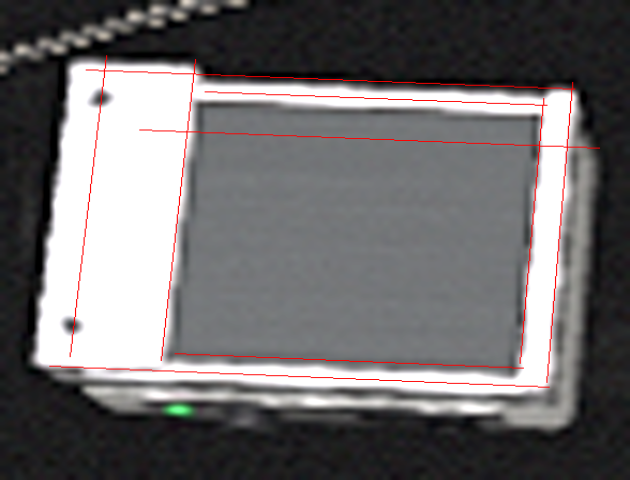

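The crop shows the lip's front edge (crop column about 180) and the sill (about 530) within 1 mm of the model; the guides suggest about 1 mm less in world x. I adopt (0.563, 0.4085, 1.515).

```bash
sed -i 's/SHP=\[.*\];/SHP=[.563,.4085,1.515];/' go.py; python3 -c "
from go import *
gotip((-.01,0,.13),.12)"
```

```text
6.93 [0.4159 0.1783 0.169 ] [-109.  179.   14.] [ 0.12  -0.005 -0.145]
```

>>> {"name": "jog_arm", "arguments": {"increments": [{"tx": -21,"ty": 34,"tz": 3,"wx": 0.024,"wy": 0,"wz": -0.029,"gripper": 0},{"tx": -43,"ty": 70,"tz": 6,"wx": 0.048,"wy": 0,"wz": -0.058,"gripper": 0},{"tx": -64,"ty": 105,"tz": 8,"wx": 0.072,"wy": 0,"wz": -0.087,"gripper": 0},{"tx": -85,"ty": 140,"tz": 11,"wx": 0.096,"wy": 0,"wz": -0.116,"gripper": 0},{"tx": -104,"ty": 172,"tz": 14,"wx": 0.12,"wy": -0.005,"wz": -0.145,"gripper": 0}]}}

```text
time: 7.35
position: [0.5516, 0.3266, 0.1494]
tool_rot: [-0.085, -3.123, 0.192]
ft_force: [0.1, -0.3, 0.5]
grip_width: 0.135
grip_force: 40.0
```

```bash
python3 -c "
from go import *
where();gotip((.013,0,.09),.3);gotip((.018,0,.058),.3)"
```

```text
tip [-0.0156  0.0071  0.1234] tilt 0.124 yaw 1.517 ft [ 0.1 -0.3  0.5] grip 0.135 40.0
7.35 [0.5516 0.3266 0.1494] [-7. 37. 18.] [ 0.177 -0.007  0.003]
7.35 [0.5516 0.3266 0.1494] [-7. 46. 49.] [ 0.177 -0.007  0.003]
```

>>> {"name": "jog_arm", "arguments": {"increments": [{"tx": -3,"ty": 15,"tz": 7,"wx": 0.06,"wy": -0.003,"wz": 0,"gripper": 0},{"tx": -7,"ty": 35,"tz": 16,"wx": 0.15,"wy": -0.006,"wz": 0.003,"gripper": 0},{"tx": -7,"ty": 35,"tz": 16,"wx": 0.15,"wy": -0.006,"wz": 0.003,"gripper": 0},{"tx": -7,"ty": 35,"tz": 16,"wx": 0.15,"wy": -0.006,"wz": 0.003,"gripper": 0},{"tx": -7,"ty": 35,"tz": 16,"wx": 0.15,"wy": -0.006,"wz": 0.003,"gripper": 0}]}}

```text
time: 7.77
position: [0.5582, 0.3589, 0.1304]
tool_rot: [-0.084, -3.103, 0.425]
ft_force: [0.4, -1.0, -0.7]
grip_width: 0.135
grip_force: 40.0
```

```bash
python3 -c "
from go import *
where();gotip((.018,0,.056),.27);gotip((.0545,0,.056),.27)
from bench import vision
import cv2
ds=[vision.get_image('scene'),vision.get_image('top')]
t=[cv2.resize(d['color'][a:a+100,b:b+130],None,fx=4,fy=4,interpolation=cv2.INTER_CUBIC) for d,a,b in zip(ds,(160,100),(100,110))]
im=t[0];cv2.imwrite('pics/s3.png',cv2.resize(np.vstack(t),None,fx=.75,fy=.75))"
```

```text
tip [0.0124 0.0022 0.0948] tilt 0.272 yaw 1.517 ft [ 0.4 -1.  -0.7] grip 0.135 40.0
7.77 [0.5582 0.3589 0.1304] [-2. 16. 36.] [-0.002 -0.     0.002]
7.77 [0.5582 0.3589 0.1304] [-2. 51. 26.] [-0.002 -0.     0.002]
```

View pics/s3.png

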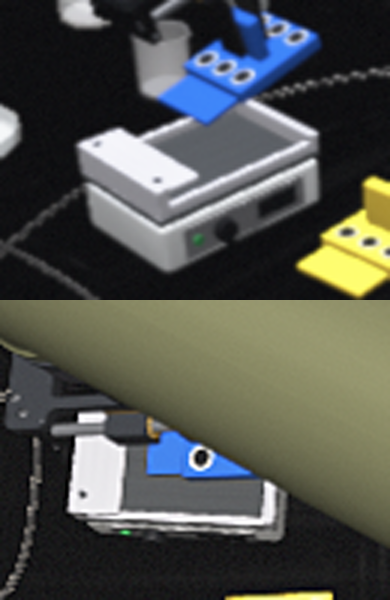

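The tray is held over the bay, tilted tongue-down, with the tongue just short of the lip (top-view tongue edge at about (159,157)).

>>> {"name": "jog_arm", "arguments": {"increments": [{"tx": -2,"ty": 4,"tz": 9,"wx": 0,"wy": 0,"wz": 0.002,"gripper": 0},{"tx": -2,"ty": 8,"tz": 18,"wx": 0,"wy": 0,"wz": 0.002,"gripper": 0},{"tx": -2,"ty": 12,"tz": 27,"wx": 0,"wy": 0,"wz": 0.002,"gripper": 0},{"tx": -2,"ty": 15,"tz": 34,"wx": 0,"wy": 0,"wz": 0.002,"gripper": 0},{"tx": -2,"ty": 15,"tz": 34,"wx": 0,"wy": 0,"wz": 0.002,"gripper": 0}]}}

```text
time: 8.28
position: [0.5612, 0.3626, 0.0942]
tool_rot: [-0.091, -3.104, 0.425]
ft_force: [-0.5, -0.5, -1.4]
grip_width: 0.132
grip_force: 40.0
```

```bash
python3 -c "
from go import *
from bench import vision
where();gotip((.0545,0,.0555),.27)
d=vision.get_image('top')
s=ctrl.get_state();T=R.from_rotvec(s['tool_rot']).as_matrix();M=np.c_[T[:,1],T[:,0],-T[:,2]]
for B in TRAY[:2]: print(proj(d,(B-GT)@M.T+s['position']).round(1).tolist())
h=cv2.cvtColor(d['color'],cv2.COLOR_BGR2HSV).astype(int);m=(abs(h[...,0]-112)<14)&(h[...,1]>110)&(h[...,2]>60);m[:125]=0;m[185:]=0;m[:,:125]=0;m[:,215:]=0
for r in range(140,166,3):
  x=np.nonzero(m[r])[0]; print(r,x.min() if len(x) else None,x.max() if len(x) else None)
"
```

```text
tip [ 0.0163 -0.001   0.0585] tilt 0.272 yaw 1.512 ft [-0.5 -0.5 -1.4] grip 0.132 40.0
8.28 [0.5612 0.3626 0.0942] [ 1. 38. -7.] [-0.002 -0.    -0.003]
[[210.5, 131.5], [208.4, 129.6], [208.1, 163.2], [205.9, 161.6], [176.5, 133.2], [174.0, 131.4], [173.6, 164.1], [171.0, 162.6]]
[[176.3, 135.4], [175.2, 134.6], [173.8, 161.9], [172.7, 161.2], [163.5, 136.0], [162.4, 135.3], [160.9, 162.3], [159.8, 161.6]]
140 None None
143 None None
146 None None
149 165 170
152 162 181
155 161 187
158 161 194
161 160 199
164 None None
```

>>> {"name": "jog_arm", "arguments": {"increments": [{"tx": 0,"ty": 10,"tz": 0,"wx": 0,"wy": 0,"wz": 0,"gripper": 0},{"tx": 0,"ty": 20,"tz": -3,"wx": 0,"wy": 0,"wz": 0,"gripper": 0},{"tx": 1,"ty": 30,"tz": -5,"wx": 0,"wy": 0,"wz": 0,"gripper": 0},{"tx": 1,"ty": 37,"tz": -7,"wx": 0,"wy": 0,"wz": 0,"gripper": 0},{"tx": 1,"ty": 37,"tz": -7,"wx": 0,"wy": 0,"wz": 0,"gripper": 0}]}}

```text
time: 8.75
position: [0.5621, 0.4036, 0.0928]
tool_rot: [-0.087, -3.106, 0.422]
ft_force: [-0.5, -0.4, -2.7]
grip_width: 0.129
grip_force: 40.0
```

```bash
python3 -c "
from go import *
where();gotip((.0545,0,.0535),.135);gotip((.0545,0,.0515),.0)"
```

```text
tip [0.0573 0.0006 0.0573] tilt 0.27 yaw 1.514 ft [-0.5 -0.4 -2.7] grip 0.129 40.0
8.75 [0.5621 0.4036 0.0928] [-1. -3. 14.] [-0.135  0.002 -0.001]
8.75 [0.5621 0.4036 0.0928] [-1. -3. 26.] [-0.27   0.002 -0.001]
```

>>> {"name": "jog_arm", "arguments": {"increments": [{"tx": 0,"ty": -2,"tz": 7,"wx": -0.065,"wy": 0,"wz": 0,"gripper": 0},{"tx": -1,"ty": -3,"tz": 13,"wx": -0.135,"wy": 0,"wz": 0,"gripper": 0},{"tx": -1,"ty": -3,"tz": 19,"wx": -0.2,"wy": 0,"wz": 0,"gripper": 0},{"tx": -1,"ty": -3,"tz": 24,"wx": -0.25,"wy": 0,"wz": 0,"gripper": 0},{"tx": -1,"ty": -3,"tz": 25,"wx": -0.27,"wy": 0,"wz": 0,"gripper": 0}]}}

```text
time: 9.17
position: [0.5647, 0.3893, 0.0699]
tool_rot: [0.096, 3.136, -0.0]
ft_force: [1.0, -1.3, -2.3]
grip_width: 0.137
grip_force: 40.0
```

```bash
python3 -c "
from go import *
where();gotip((.0545,0,.0505),.0)"
```

```text
tip [ 0.0504 -0.0032  0.0523] tilt 0.004 yaw 1.51 ft [ 1.  -1.3 -2.3] grip 0.137 40.0
9.17 [0.5647 0.3893 0.0699] [3. 4. 2.] [-0.     0.004 -0.005]
```

Flat, tip 14 mm under the lip and 2 mm over the floor. I settle it, pressing lightly.

>>> {"name": "jog_arm", "arguments": {"increments": [{"tx": 0,"ty": 2,"tz": 1,"wx": 0,"wy": 0,"wz": 0,"gripper": 0},{"tx": 0,"ty": 2,"tz": 2,"wx": 0,"wy": 0,"wz": 0,"gripper": 0},{"tx": 0,"ty": 2,"tz": 2,"wx": 0,"wy": 0,"wz": 0,"gripper": 0},{"tx": 0,"ty": 2,"tz": 2,"wx": 0,"wy": 0,"wz": 0,"gripper": 0},{"tx": 0,"ty": 2,"tz": 2,"wx": 0,"wy": 0,"wz": 0,"gripper": 0}]}}

```text
time: 9.58
position: [0.5633, 0.3952, 0.0685]
tool_rot: [0.089, 3.137, 0.001]
ft_force: [-0.1, -1.2, -0.5]
grip_width: 0.136
grip_force: 40.0
```

```bash
python3 -c "
from go import *
where()"
```

```text
tip [ 0.0563 -0.0011  0.0509] tilt 0.003 yaw 1.514 ft [-0.1 -1.2 -0.5] grip 0.136 40.0
```

>>> {"name": "jog_arm", "arguments": {"increments": [{"tx": 0,"ty": -1,"tz": 1,"wx": 0,"wy": 0,"wz": 0,"gripper": 0},{"tx": 0,"ty": -1,"tz": 2,"wx": 0,"wy": 0,"wz": 0,"gripper": 0},{"tx": 0,"ty": -1,"tz": 2,"wx": 0,"wy": 0,"wz": 0,"gripper": 0},{"tx": 0,"ty": -1,"tz": 2,"wx": 0,"wy": 0,"wz": 0,"gripper": 0},{"tx": 0,"ty": -1,"tz": 2,"wx": 0,"wy": 0,"wz": 0,"gripper": 0}]}}

```text
time: 10.0
position: [0.5634, 0.3943, 0.0677]
tool_rot: [0.09, 3.136, 0.003]
ft_force: [-1.3, 0.6, 4.9]
grip_width: 0.137
grip_force: 40.0
```

```bash
python3 -c "
from go import *
where()
from bench import vision
d=vision.get_image('scene')
cv2.imwrite('pics/s4.png',cv2.resize(d['color'][160:260,100:230],None,fx=4,fy=4,interpolation=cv2.INTER_CUBIC))"
```

```text
tip [ 0.0554 -0.0014  0.0503] tilt 0.004 yaw 1.513 ft [-1.3  0.6  4.9] grip 0.137 40.0
```

View pics/s4.png

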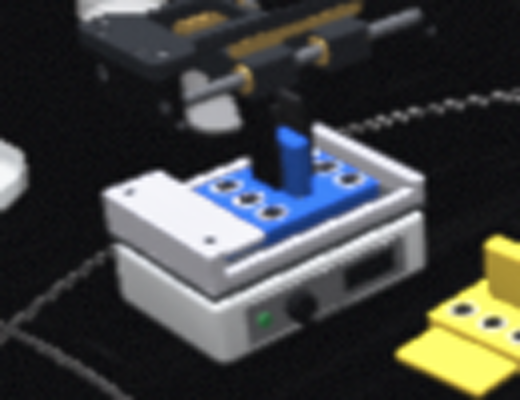

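The picture shows the blue tray flat in the bay, its tongue under the lip and its other end behind the sill, with about 5 N of floor contact. I release (part opening, so the fingers stay clear of lip and sill) and raise the arm.

>>> {"name": "jog_arm", "arguments": {"increments": [{"tx": 0,"ty": 0,"tz": 0,"wx": 0,"wy": 0,"wz": 0,"gripper": 0.4},{"tx": 0,"ty": 0,"tz": 0,"wx": 0,"wy": 0,"wz": 0,"gripper": 0.4},{"tx": 0,"ty": 0,"tz": 0,"wx": 0,"wy": 0,"wz": 0,"gripper": 0.4},{"tx": 0,"ty": 0,"tz": 0,"wx": 0,"wy": 0,"wz": 0,"gripper": 0.4},{"tx": 0,"ty": 0,"tz": 0,"wx": 0,"wy": 0,"wz": 0,"gripper": 0.4}]}}

```text
time: 10.47
position: [0.5639, 0.3924, 0.0659]
tool_rot: [0.092, 3.137, -0.001]
ft_force: [0.2, 0.0, 0.4]
grip_width: 0.376
grip_force: 0.0
```

>>> {"name": "jog_arm", "arguments": {"increments": [{"tx": 0,"ty": 0,"tz": -10,"wx": 0,"wy": 0,"wz": 0,"gripper": 0.4},{"tx": 0,"ty": 0,"tz": -30,"wx": 0,"wy": 0,"wz": 0,"gripper": 0.4},{"tx": 0,"ty": 0,"tz": -60,"wx": 0,"wy": 0,"wz": 0,"gripper": 0.4},{"tx": 0,"ty": 0,"tz": -90,"wx": 0,"wy": 0,"wz": 0,"gripper": 0.4},{"tx": 0,"ty": 0,"tz": -120,"wx": 0,"wy": 0,"wz": 0,"gripper": 0.4}]}}

```text
time: 10.88
position: [0.5632, 0.3927, 0.1882]
tool_rot: [0.091, 3.137, 0.0]
ft_force: [0.1, 1.1, -0.7]
grip_width: 0.395
grip_force: 0.0
```

>>> {"name": "jog_arm", "arguments": {"increments": [{"tx": 0,"ty": 0,"tz": -5,"wx": 0,"wy": 0,"wz": 0,"gripper": 0.4},{"tx": 0,"ty": 0,"tz": -5,"wx": 0,"wy": 0,"wz": 0,"gripper": 0.4},{"tx": 0,"ty": 0,"tz": -5,"wx": 0,"wy": 0,"wz": 0,"gripper": 0.4},{"tx": 0,"ty": 0,"tz": -5,"wx": 0,"wy": 0,"wz": 0,"gripper": 0.4},{"tx": 0,"ty": 0,"tz": -5,"wx": 0,"wy": 0,"wz": 0,"gripper": 0.4}]}}

```text
time: 11.3
position: [0.5629, 0.3919, 0.1895]
tool_rot: [0.092, 3.139, -0.003]
ft_force: [-0.3, -0.5, -0.4]
grip_width: 0.402
grip_force: 0.0
```

```bash
python3 -c "
from go import *
from bench import vision
d=vision.get_image('scene')
cv2.imwrite('pics/s5.png',cv2.resize(d['color'][160:260,100:230],None,fx=4,fy=4,interpolation=cv2.INTER_CUBIC))"
```

```text
(no output)
```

View pics/s5.png

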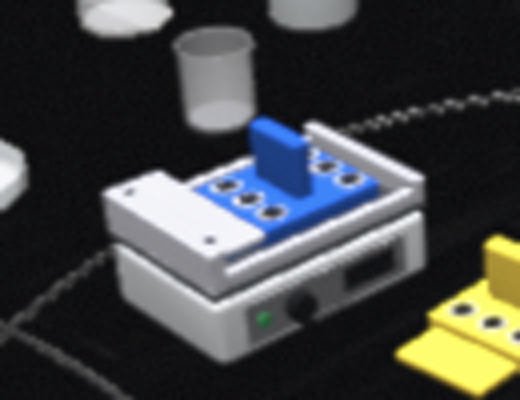

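The tray lies flat in the bay (fin at crop (280,155)), released, with the arm clear and the yellow tray where it was.

```bash
python3 -c "
from bench import ctrl
print(ctrl.close_job())"
```

```text
the job is handed in; nothing more can be done
None
```

The blue tray is seated flat in the shaker bay with its tongue under the lip and is released; the yellow tray was left untouched, and the job was handed in at about 11 s (the judge's result was not shown).

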